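# Shut, hook and spring-load the parts door

## Robot

A 6-joint arm with a two-finger parallel gripper is mounted at the origin on the work surface. World frame = base frame: x ahead of the robot, y to its left, z up, the work surface at z = 0. Lengths are in mm, angles in rad, forces in N, time in s.
With the tool pointing down it reaches from about 250 to 725 mm from the base axis. Payload 4 kg.
Tool frame: the origin (TCP) lies on the centre line of the jaws, within the pads' length; the fingertips stand manip.tip_extent ahead of it and the grasp point (between the pads) lies 3 mm ahead of it (manip.tip_extent is the distance from the TCP to the fingertips, in mm); z points along the fingers, y is the direction in which the jaws open and shut (so a half turn about z gives the same grasp; the last joint's range is limited). The gripper opens to 85 mm and grips with 20 to 120 N. Pads are 22 mm wide; open, the fingers measure 114 mm over their backs; the gripper's body (76 mm by 85 mm) begins 54 mm behind the grasp point. The pads swing forward as they close: fully open they stand 13 mm farther back than shut.
Start: joints at [1.277, 0.241, 0.005, 1.335, 0, 1.571], TCP at [144.794, 478.575, 253.306] pointing down, gripper open.
Joint ranges: [-2.72, 2.72], [-1.05, 1.87], [-1.09, 1.28], [-1.99, 2.15], [-1.42, 1.44], [-3.14, 3.14]. Speed limits (rad/s): [2.79, 2.79, 3.14, 3.14, 3.14, 3.14].

## Interface

Orientations are given as a rotation vector (axis times angle).
In Python, from station import manip gives the robot as it stands.
- The arm moves only by the tool play_rows, never from a script. Its argument "targets" is a list of rows, each an object with "claw": the opening, from 0 (shut) to 1 (fully open); "offset": the shift along the tool's x, y, z in cm, a list of three; "twist": the turn about the tool's z in degrees. A call has 1 to 20 rows; each row is the pose to reach, as a shift and turn from the pose commanded when the call began, along the tool's axes at that moment; what a row does not reach only later rows make up. A row lasts 1/8 s, in which the tool goes at most 62.5 mm and 10.7 degrees, less where a joint would pass 70% of its speed; a pose out of reach is approached as far as the arm can. A call with a gripper value outside its range is refused whole. The fingers move at their own pace and stop on an object; "squeeze" is the grip in N (left out, the last holds). Time passes only in rows, so rows that repeat a pose let the fingers close. It gives the time, the measured TCP pose, the force and the opening at its end, in the units of the state.
- manip.observe(): the state, without advancing time (a new reading comes with each control period).
- manip.capture(name): name is "scene" or "side" or "wrist"; returns the picture (480x640x3 uint8, red, green, blue); there is no depth.
- manip.camera_params(name): a dict with "intrinsics" (3x3 intrinsics, pixels), "rvec" (rotation vector, rad) and "tvec" (3), from world to camera coordinates, as OpenCV has them. Camera axes: x right, y down, z forward; pixel columns grow to the right and rows downward; lengths in mm; the calibration is good to about 2 mm. A picture is of the moment at which its call begins: read the wrist's pose just before it. camera_params takes no time and is no camera call; for the wrist camera it gives the pose at the moment of the call.
- manip.job_done(): hands the job in, once; it reports no verdict.
The state is a dict: "time": time; "joints": joint angles; "joint_vel": joint speeds; "effort": joint torques, N m; "tool_pos": TCP position; "ee_rot": TCP orientation; "contact_force": force on the tool from outside, world axes, zero at the start; "ft_torque": the same for the moment, N m; "finger_gap": finger opening in mm.
Only numpy, scipy, OpenCV 4.12 (cv2) and the standard library are available. Lean on these libraries where they do the work, as an engineer would, in place of code of your own. Each camera call takes 0.05 s, during which the arm holds its last target. There are 200 camera calls.

## Task

Push the small steel parts door fully shut, then swing the chrome hook fully home over the pin on the door's top edge. Only then wind the door's closer spring: turn the steel winged key clockwise (seen from above) by repeated part turns until the black pointer on the white dial stands between the two raised ribs, never well past them. Leave the loose parts lying about where they are.

Things in the scene. Friction and masses are not known exactly. Their poses are not given: they have to be found in the camera images.
- cabinet: Fixed beige kitting cabinet, 160 deep (x) x 360 wide (y) x 120 mm high; its flat top (deck) is 120 mm above the table. Origin: centre of its underside. Its x axis points from its front face to its back, y to its left as seen from the front side, z up. The front (-x side) carries the door at the left (+y) half. On the deck: hook, key and dial.
- door (a joint): Steel door, 104 wide, 100 high, 6 mm thick, on an upright hinge at its left edge (cabinet frame x -83.5, y +135 mm); its top edge is 116 mm above the table. rad: 0 = fully shut, flush across the cabinet's front; grows as its right edge swings out to the cabinet's -x; starts ajar. Light friction (0.5 N), stays where left. Shut = below 0.06.
- door_pin (a point): Tip of the upright chrome pin, 6 mm thick, on the door's top edge, 88 mm from the hinge, reaching 36 mm above the deck level. The hook closes in front of it.
- door_top_mid (a point): Point on the outer face of the door at its top edge, 60 mm from the hinge; the x axis of the door's frame points inwards, normal to the door, y towards the hinge. Push the outer face here, some 20 to 40 mm below the top edge.
- hook (a joint): Chrome hook latch lying 12 mm above the deck, arm 88 mm long, turning about an upright pivot. rad: 0 = fully open (sticks out over the cabinet's front edge), grows clockwise seen from above as it is swung shut; hard stop at 1.65 = home, with the arm in front of the door pin. Light friction, stays where it is left. Home = above 1.5.
- hook_knob (a point): Centre of the top of the hook's upright round thumb post: 12 mm diameter, rising from the arm to 42 mm above the deck, 50 mm from the pivot. It can be pushed from any side.
- hook_pivot (a point): Pivot axis of the hook, at deck level.
- key (a joint): Winding of the steel winged key, total turn in rad; grows clockwise seen from above, starts part wound between 0 and 2, end stop at 12. The spring pulls back with 0.008 N m per rad, but a brake (0.12 N m) holds the key where it is left; turning it needs 0.12 to 0.22 N m. The pointer stands mid-way between the ribs at 10.
- key_top (a point): Centre of the top of the key, on its upright axis, 44 mm above the deck. The key is one flat upright blade 48 mm long (24 mm each way from the axis), 8 mm thick, from 18 to 44 mm above the deck, on a 10 mm stem; the x axis of this frame runs along the blade and turns with it. Under it lies a round boss (17 mm radius, 8 mm high).
- key_bracket (a point): Top middle of a fixed upright steel bracket behind the key (+x of the cabinet): 32 mm wide (y), 4 mm thick, 52 mm high above the deck, its face 30 mm from the key's axis. The blade passes it; a finger pushing the blade round does not, and must be lifted and set behind a wing again. All other sides of the key are free.
- pointer (a joint): Black pointer on the dial, geared to the key: its angle is 0.2 x the key's angle (rad), growing clockwise. It stands between the ribs from 1.87 to 2.13; well past them is above 2.25. It cannot be turned by hand: turn the key.
- dial (a point): Centre of the top of the white dial (96 mm diameter, 10 mm high on the deck). The black pointer is 40 mm long; the two ribs are raised dark steel bars 14 mm long near the rim, 18 mm apart, on the left side of the dial (+y of the cabinet).
- varistor: Bystander: white ceramic disc 20 mm wide, 7 mm high with two wires, on the deck at the back. Leave it.
- sensor: Bystander: black fork-shaped sensor housing 26 x 12 x 22 mm on the deck behind the key. Leave it.
- terminal_strip: Bystander: green terminal strip 22 x 90 x 22 mm on the table in front of the cabinet's right half. Leave it.
- bracket: Bystander: loose L-shaped steel bracket 40 x 50 x 44 mm on the table. Leave it.
- board: Bystander: circuit board 70 x 90 mm, 14 mm high, on the table. Leave it.
- screwdriver: Bystander: screwdriver 160 mm long on the table. Leave it.

How it is judged (in metres and radians):
On the way, in this order (a step that is already met when the one before it is completed fails the run):
1. the door is pushed shut (value of joint door below 0.06 rad), for 0.2 s.
2. the hook is swung home over the pin of the shut door (value of joint door below 0.06 rad and value of joint hook above 1.5 rad), for 0.2 s.
3. the key is wound until the pointer stands between the ribs (all of step 2 and value of joint pointer between 1.87 and 2.13 rad), for 0.2 s.
At the end, for the whole second after the job is handed in: The door is shut (below 0.06 rad), the hook is home (above 1.5 rad), the pointer stands still between the ribs (1.87 to 2.13 rad) (all of step 3 and velocity of joint key between -0.1 and 0.1 rad/s); the robot touches nothing.
It fails at once if the key is overwound: the pointer goes well past the ribs (above 2.25 rad) (value of joint pointer above 2.25 rad).
It fails at once if the key is wound (pointer above 0.7 rad) while the hook is not home (value of joint pointer above 0.7 rad and value of joint hook below 1.4 rad).
It fails at once if a bystander is moved more than 25 mm (distance of any of varistor, sensor, terminal_strip, bracket, board, screwdriver from where it was at the start of the episode above 0.025 m).
It also fails if it takes over 67 s, if anything falls off the work surface, if the arm or the gripper's body presses on something with over 40 N, if the wrist force passes 120 N, or if a joint passes its speed limit or range.

## Working session

There is one attempt and no reset: what is moved stays moved. The work goes in short steps, Python scripts to look and compute and a tool call to move; the robot and the scene stay as the last step left them, time stands still between calls to the robot, and variables do not carry over. Pictures are saved under pics/ and viewed, about 8 in all and at most 12, crops included, and the job is handed in when it is done.

Besides the shell and the picture viewer there is one more tool, called after "Emit:" as name([rows], argument=value, ...), one row to a line, values as JSON. play_rows: Moves the arm, as the interface text tells. Its arguments: {"type":"object","properties":{"targets":{"type":"array"},"squeeze":{"type":"number"}},"required":["targets"]}

```bash
ls; mkdir -p pics; python3 - <<'E'
from station import manip
import cv2,numpy as np
print(manip.observe(), manip.tip_extent)
a=manip.capture("scene");b=manip.capture("side")
cv2.imwrite("pics/scene.png",a[:,:,::-1]);cv2.imwrite("pics/side.png",b[:,:,::-1])
for n in("scene","side","wrist"):
    p=manip.camera_params(n);R=cv2.Rodrigues(np.array(p["rvec"]))[0];print(n,p["intrinsics"],-R.T@np.array(p["tvec"]).ravel())
E
```

```text
pics
{'time': 0.0, 'joints': array([ 1.27700314e+00,  2.41415119e-01,  3.73808475e-03,  1.33520042e+00,
       -1.68859715e-05,  1.57082060e+00]), 'joint_vel': array([-0.0010175 , -0.00011754,  0.00055152,  0.00126358,  0.00034333,
       -0.00061765]), 'effort': array([-1.21614779e-03, -3.72319865e+01,  2.52407777e+01,  1.71869964e-02,
       -6.72892065e-05, -1.48847846e-06]), 'tool_pos': array([144.62904786, 478.01956704, 252.41712898]), 'ee_rot': array([-0.45982663, -3.10746595,  0.00323741]), 'contact_force': array([-0.27192816,  0.65178416, -0.29604356]), 'ft_torque': array([ 0.01060042,  0.03589547, -0.00493793]), 'finger_gap': 85.16690274702779} 22.0
scene [[469.8007222    0.         308.28897983]
 [  0.         469.8007222  241.03219593]
 [  0.           0.           1.        ]] [1230.60011718  152.3898778   887.99690852]
side [[531.83253325   0.         322.90265816]
 [  0.         531.83253325 245.50476851]
 [  0.           0.           1.        ]] [ 353.16511976 -884.15241107  893.25183703]
wrist [[335.82830603   0.         321.358216  ]
 [  0.         335.82830603 238.14038771]
 [  0.           0.           1.        ]] [ 71.26769061 499.955169   373.10303155]
```

View pics/scene.png

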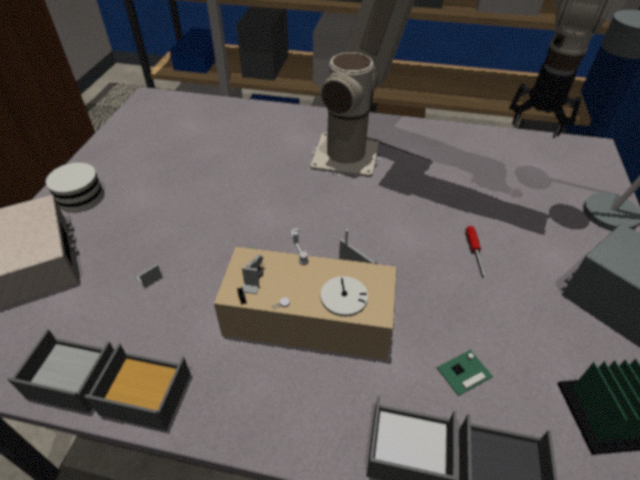

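View pics/side.png

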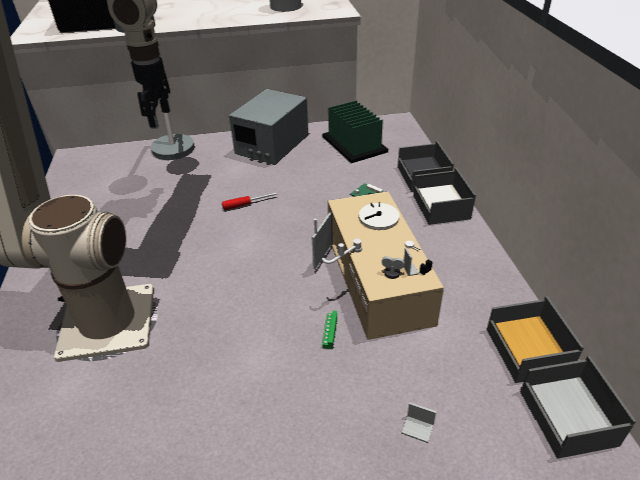

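The scene view shows the cabinet's deck corners at about (233,250), (397,265), (394,320) and (218,303), with the dial at (344,295), the key at (255,268), the hook at (303,258)-(295,233) and the door ajar at (345,245). In the side view, the key is at (393,266), the bracket at (412,258) and the hook at (335,255). Next I'll zoom in and cast rays.

```bash
cat > h.py <<'E'
import cv2,numpy as np
from station import manip
def cam(n):
    p=manip.camera_params(n);R=cv2.Rodrigues(np.array(p["rvec"]))[0];return np.array(p["intrinsics"]),R,np.array(p["tvec"]).ravel()
def ray(n,uv,z,c=None):
    K,R,t=c or cam(n);C=-R.T@t;d=R.T@np.linalg.inv(K)@[uv[0],uv[1],1];return C+d*(z-C[2])/d[2]
def proj(n,X,c=None):
    K,R,t=c or cam(n);return cv2.projectPoints(np.array(X,float).reshape(-1,1,3),cv2.Rodrigues(R)[0],t,K,None)[0].reshape(-1,2)
E
python3 - <<'E'
from h import *
a=cv2.imread("pics/scene.png")[220:340,205:405];b=cv2.imread("pics/side.png")[185:335,300:450]
cv2.imwrite("pics/z.png",np.hstack([cv2.resize(a,(500,300),interpolation=2),cv2.resize(b,(300,300),interpolation=2)]))
s=cv2.imread("pics/side.png")
for uv in [(233,250),(397,265),(393,318),(218,303)]: print("sc",ray("scene",uv,120).round())
for uv in [(329,199),(392,194),(441,290),(366,299)]: print("si",ray("side",uv,120).round())
E
```

```text
sc [ 573. -166.  120.]
sc [539. 194. 120.]
sc [679. 199. 120.]
sc [ 718. -149.  120.]
si [547. 194. 120.]
si [708. 183. 120.]
si [ 711. -168.  120.]
si [ 555. -162.  120.]
```

View pics/z.png

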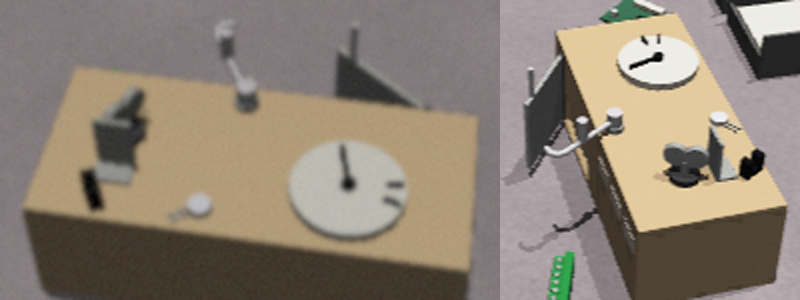

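The zoom shows the pointer toward -x with the ribs at +y. The key blade (two lobes) stands in front of the bracket, and the hook's pivot post sits at the deck's front edge. The door is about 30-40° open, with its pin at zoom (355,28) and (530,72).

```bash
python3 - <<'E'
from h import *
for n in("scene","side"):
    im=cv2.imread(f"pics/{n}.png");hsv=cv2.cvtColor(im,cv2.COLOR_BGR2HSV)
    roi=np.zeros(im.shape[:2],np.uint8); 
    if n=="scene": roi[235:340,205:405]=1
    else: roi[185:340,315:450]=1
    m=((hsv[...,0]>8)&(hsv[...,0]<25)&(hsv[...,1]>70)&(hsv[...,2]>(135 if n=="scene" else 165))&(roi>0)).astype(np.uint8)
    m=cv2.morphologyEx(m,cv2.MORPH_OPEN,np.ones((2,2)))
    ys,xs=np.nonzero(m);c=cam(n)
    P=np.array([ray(n,(x,y),120,c)[:2] for x,y in zip(xs,ys)],np.float32)
    r=cv2.minAreaRect(P);print(n,len(P),r)
za=lambda u,v:(205+u/2.5,220+v/2.5); zb=lambda u,v:(300+(u-500)/2,185+v/2)
def tri(a,b):
    A=cam("scene");B=cam("side")
    P=[c[0]@np.c_[c[1],c[2]] for c in(A,B)]
    X=cv2.triangulatePoints(P[0],P[1],np.array(za(*a)).reshape(2,1),np.array(zb(*b)).reshape(2,1));X=(X[:3]/X[3]).ravel()
    return X.round(1),(proj("scene",X)-za(*a)).round(1)
print("pin tip",tri((355,26),(530,70)))
print("post1",tri((246,85),(615,113)))
print("knob?",tri((222,25),(582,122)),tri((222,25),(550,150)))
print("dial",tri((348,184),(657,58)))
print("key",tri((118,110),(686,148)))
print("brkt",tri((113,122),(715,128)))
print("pivot side z162",ray("side",zb(615,113),162),"z132",ray("side",zb(615,113),132),ray("side",zb(582,122),162),ray("side",zb(550,152),132))
print("scene",ray("scene",za(246,85),162),ray("scene",za(222,25),162),ray("scene",za(246,85),140))
E
```

```text
scene 7503 ((633.6498413085938, 19.632858276367188), (157.42417907714844, 355.5577087402344), 2.693453788757324)
side 5157 ((616.36669921875, 9.436752319335938), (186.70977783203125, 355.4334411621094), 2.721303701400757)
pin tip (array([491.9,  74.8, 152.8]), array([[-0.3,  0.4]]))
post1 (array([572.3,  -6.7, 141.9]), array([[-0.6,  0.6]]))
knob? (array([528. , -38.6, 163.7]), array([[-0.9,  0.9]])) (array([493.9, -45. , 133.1]), array([[ 0.3, -0.3]]))
dial (array([648.5,  95.8, 130. ]), array([[-0.2,  0.2]]))
key (array([629.4, -98.3, 156.5]), array([[ 1.2, -1.1]]))
brkt (array([659.5, -92.8, 175. ]), array([[ 0.6, -0.5]]))
pivot side z162 [567.19807413 -31.70892734 162.        ] z132 [575.97889122   3.26302517 132.        ] [529.51738725 -39.10654357 162.        ] [493.02683682 -46.14544595 132.        ]
scene [588.16942378  -1.54913541 162.        ] [523.2555843  -37.90454334 162.        ] [568.70174411  -6.21397385 140.        ]
```

Door pin and hinge agree (87 mm apart), with the door about 38° open. The hook tip is 87 mm from its pivot at (572,-6), which also fits. Now I'll work out the first move.

```bash
cat >> h.py <<'E'
from scipy.spatial.transform import Rotation as Ro
def off(*W):
    s=manip.observe();R=Ro.from_rotvec(s["ee_rot"]).as_matrix();p=s["tool_pos"]
    x=R[:,0];print("t",round(s["time"],2),"pos",p.round(1),"toolx deg",np.degrees(np.arctan2(x[1],x[0])).round(1),"F",s["contact_force"].round(1))
    for w in W: print(w,(R.T@(np.array(w)-p)/10).round(2))
E
python3 -c "
from h import *
off((440,95,250),(440,95,115))"
```

```text
t 0.1 pos [144.7 478.1 252.5] toolx deg 163.2 F [0.1 0.5 0.5]
(440, 95, 250) [-39.36 -28.11   0.3 ]
(440, 95, 115) [-39.36 -28.08  13.8 ]
```

Emit:
play_rows([
  {"claw": 0,"offset": [-10,-7,0],"twist": -5},
  {"claw": 0,"offset": [-20,-14,0],"twist": -10},
  {"claw": 0,"offset": [-30,-21,0],"twist": -15},
  {"claw": 0,"offset": [-39.4,-28.1,0.3],"twist": -17},
  {"claw": 0,"offset": [-39.4,-28.1,0.3],"twist": -17},
  {"claw": 0,"offset": [-39.4,-28.1,0.3],"twist": -17},
  {"claw": 0,"offset": [-39.4,-28.1,0.3],"twist": -17},
  {"claw": 0,"offset": [-39.4,-28.1,5],"twist": -17},
  {"claw": 0,"offset": [-39.4,-28.1,9.5],"twist": -17},
  {"claw": 0,"offset": [-39.4,-28.1,13.8],"twist": -17},
  {"claw": 0,"offset": [-39.4,-28.1,13.8],"twist": -17},
])

```text
time: 1.48
tool_pos: [437.2, 94.5, 112.2]
ee_rot: [0.004, -3.133, 0.003]
contact_force: [-0.7, -0.9, -0.1]
finger_gap: -0.4
```

```bash
python3 -c "
from h import *
off((525,95,115),(535,95,115))"
```

```text
t 1.48 pos [437.2  94.5 112.2] toolx deg -179.9 F [-0.7 -0.9 -0.1]
(525, 95, 115) [-8.78  0.03 -0.36]
(535, 95, 115) [-9.78  0.03 -0.37]
```

Emit:
play_rows([
  {"claw": 0,"offset": [-2,0,-0.3],"twist": 0},
  {"claw": 0,"offset": [-4,0,-0.3],"twist": 0},
  {"claw": 0,"offset": [-5.2,0,-0.3],"twist": 0},
  {"claw": 0,"offset": [-6.2,0,-0.3],"twist": 0},
  {"claw": 0,"offset": [-7,0,-0.3],"twist": 0},
  {"claw": 0,"offset": [-7.6,0,-0.3],"twist": 0},
  {"claw": 0,"offset": [-8.2,0,-0.3],"twist": 0},
  {"claw": 0,"offset": [-8.8,0,-0.3],"twist": 0},
  {"claw": 0,"offset": [-9.1,0,-0.3],"twist": 0},
  {"claw": 0,"offset": [-9.1,0,-0.3],"twist": 0},
])

```text
time: 2.72
tool_pos: [529.6, 95.8, 118.0]
ee_rot: [0.005, -3.137, -0.0]
contact_force: [-5.5, 0.4, 4.2]
finger_gap: -0.1
```

```bash
python3 - <<'E'
from h import *
off((535,95,115))
b=manip.capture("side");cv2.imwrite("pics/side2.png",cv2.resize(b[185:335,290:450,::-1],(640,600),interpolation=2))
E
```

```text
t 2.73 pos [529.6  95.8 118. ] toolx deg -179.8 F [-5.5  0.4  4.2]
(535, 95, 115) [-0.54 -0.09  0.3 ]
```

View pics/side2.png

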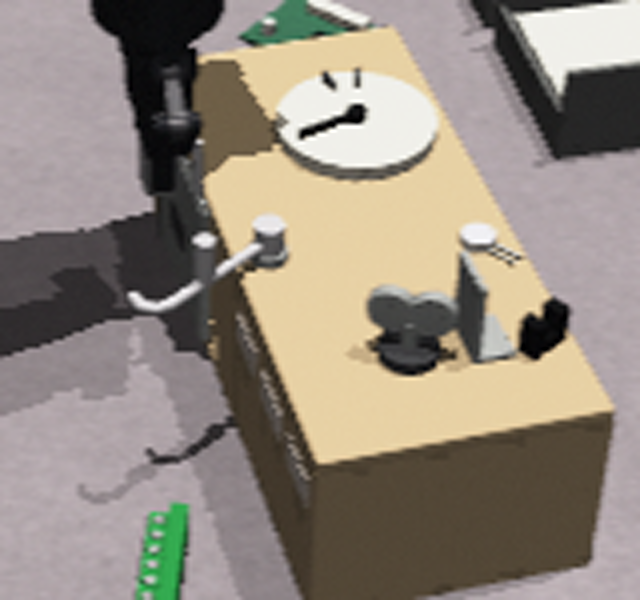

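The picture shows the door almost flush. The hook's pivot post is at (268,235), its knob at (205,240) and its tip at (135,300). I'll press a little more to seat the door, then back off.

Emit:
play_rows([
  {"claw": 0,"offset": [-0.4,0,0],"twist": 0},
  {"claw": 0,"offset": [-0.6,0,0],"twist": 0},
  {"claw": 0,"offset": [-0.6,0,0],"twist": 0},
  {"claw": 0,"offset": [-0.6,0,0],"twist": 0},
])

```text
time: 3.28
tool_pos: [529.9, 95.9, 117.5]
ee_rot: [0.006, -3.126, -0.001]
contact_force: [-18.6, 0.5, 13.0]
finger_gap: -0.3
```

Another 13 N moved it only 0.3 mm, so the door is against its stop. I'll back off, rise and go behind the hook knob.

Emit:
play_rows([
  {"claw": 0,"offset": [3,0,0],"twist": 0},
  {"claw": 0,"offset": [5.5,0,0],"twist": 0},
  {"claw": 0,"offset": [5.5,0,-5],"twist": 0},
  {"claw": 0,"offset": [5.5,0,-11],"twist": 0},
  {"claw": 0,"offset": [4,-5,-11],"twist": 0},
  {"claw": 0,"offset": [2,-10,-11],"twist": 0},
  {"claw": 0,"offset": [-1.4,-15.5,-11],"twist": 0},
  {"claw": 0,"offset": [-1.4,-15.5,-11],"twist": 0},
  {"claw": 0,"offset": [-1.4,-15.5,-11],"twist": 0},
])

```text
time: 4.4
tool_pos: [551.8, -59.3, 227.9]
ee_rot: [0.003, -3.141, -0.001]
contact_force: [-0.4, 0.3, -0.1]
finger_gap: 0.2
```

```bash
python3 - <<'E'
from h import *
c=cam("wrist");b=manip.capture("wrist");cv2.imwrite("pics/w1.png",b[:,:,::-1])
pv=np.array([572,-6]);W=[(549,-55,165)]+[(*(pv+54*np.array([np.cos(np.radians(a)),np.sin(np.radians(a))])).round(1),165) for a in range(240,125,-10)]
off(*W)
E
```

```text
t 4.45 pos [551.6 -58.6 228.1] toolx deg -179.8 F [-0.2  0.2 -0.2]
(549, -55, 165) [0.26 0.36 6.31]
(np.float64(545.0), np.float64(-52.8), 165) [0.66 0.58 6.31]
(np.float64(537.3), np.float64(-47.4), 165) [1.42 1.12 6.31]
(np.float64(530.6), np.float64(-40.7), 165) [2.09 1.8  6.31]
(np.float64(525.2), np.float64(-33.0), 165) [2.63 2.57 6.31]
(np.float64(521.3), np.float64(-24.5), 165) [3.02 3.42 6.31]
(np.float64(518.8), np.float64(-15.4), 165) [3.26 4.33 6.31]
(np.float64(518.0), np.float64(-6.0), 165) [3.34 5.27 6.31]
(np.float64(518.8), np.float64(3.4), 165) [3.26 6.21 6.31]
(np.float64(521.3), np.float64(12.5), 165) [3.   7.12 6.31]
(np.float64(525.2), np.float64(21.0), 165) [2.61 7.97 6.31]
(np.float64(530.6), np.float64(28.7), 165) [2.07 8.74 6.31]
(np.float64(537.3), np.float64(35.4), 165) [1.4  9.4  6.31]
```

View pics/w1.png

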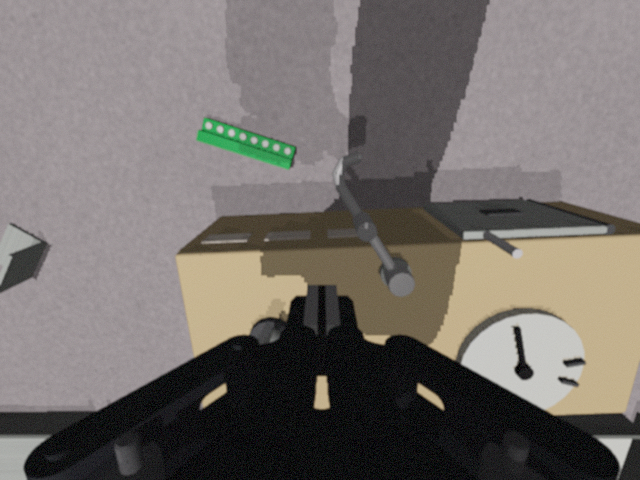

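The wrist view shows the door flush (grey top), its pin tip at (518,253), the hook knob at (367,228), the pivot post at (401,282), and the dial centre at (524,370) with ribs at (573,362) and (568,381). The pointer tip is at (517,330). I'll check positions by ray.

```bash
python3 - <<'E'
from h import *
r=lambda u,v,z:ray("wrist",(u,v),z)
K=r(367,228,162);print("knob",K);print("pivot z150",r(401,282,150),"140",r(401,282,140),"tip132",r(340,165,132));print("pin",r(518,253,156))
d=r(524,370,131);p=r(517,330,133);a=r(573,362,134);b=r(568,381,134);print("dial",d)
an=lambda q:np.degrees(np.arctan2(*(q-d)[:2][::-1]))
mid=an((a+b)/2);pa=an(p);print("ang ribs",an(a),an(b),"ptr",pa,"to go key rad",np.radians((pa-mid)%360)*5)
E
```

```text
knob [527.15102061 -32.92891166 162.        ]
pivot z150 [566.65205064  -7.6699174  150.        ] 140 [571.26487608  -5.06933604 140.        ] tip132 [494.20002708 -47.58811878 132.        ]
pin [544.33290503  60.6514584  156.        ]
dial [649.48456966  97.98403788 131.        ]
ang ribs 106.21388561224106 77.2553270624314 ptr -160.45143037772658 to go key rad 9.400004996530487
```

Emit:
play_rows([
  {"claw": 0,"offset": [0.1,0,3],"twist": 0},
  {"claw": 0,"offset": [0.1,0,6.2],"twist": 0},
  {"claw": 0,"offset": [0.1,0,6.2],"twist": 0},
  {"claw": 0,"offset": [0.7,0.6,6.2],"twist": 0},
  {"claw": 0,"offset": [1.4,1.1,6.2],"twist": 0},
  {"claw": 0,"offset": [2.1,1.8,6.2],"twist": 0},
  {"claw": 0,"offset": [2.6,2.6,6.2],"twist": 0},
  {"claw": 0,"offset": [3.0,3.4,6.2],"twist": 0},
  {"claw": 0,"offset": [3.3,4.3,6.2],"twist": 0},
  {"claw": 0,"offset": [3.3,5.3,6.2],"twist": 0},
  {"claw": 0,"offset": [3.3,6.2,6.2],"twist": 0},
  {"claw": 0,"offset": [3.0,7.1,6.2],"twist": 0},
  {"claw": 0,"offset": [2.6,8.0,6.2],"twist": 0},
  {"claw": 0,"offset": [2.3,8.4,6.2],"twist": 0},
  {"claw": 0,"offset": [2.0,8.7,6.2],"twist": 0},
  {"claw": 0,"offset": [2.0,8.7,6.2],"twist": 0},
])

```text
time: 6.45
tool_pos: [529.9, 26.2, 166.0]
ee_rot: [0.003, -3.137, 0.006]
contact_force: [-4.7, -6.3, 3.4]
finger_gap: -0.1
```

```bash
python3 - <<'E'
from h import *
off((537,35,165))
b=manip.capture("side");cv2.imwrite("pics/side3.png",cv2.resize(b[185:335,290:450,::-1],(640,600),interpolation=2))
E
```

```text
t 6.45 pos [529.9  26.2 166. ] toolx deg -179.9 F [-4.7 -6.3  3.4]
(537, 35, 165) [-0.71  0.88  0.09]
```

View pics/side3.png

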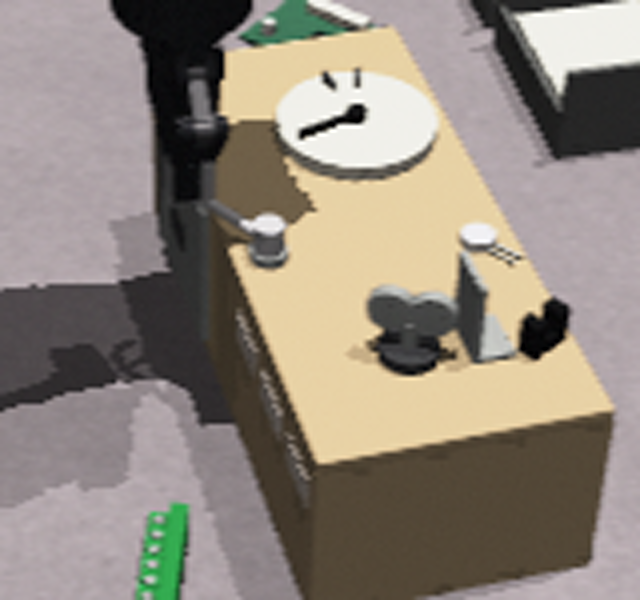

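The hook has swung round to the door and the gripper feels about 8 N. I'll press on along the tangent to find the stop.

Emit:
play_rows([
  {"claw": 0,"offset": [-0.4,0.1,0],"twist": 0},
  {"claw": 0,"offset": [-0.7,0.2,0],"twist": 0},
  {"claw": 0,"offset": [-0.7,0.2,0],"twist": 0},
  {"claw": 0,"offset": [-0.7,0.2,0],"twist": 0},
])

```text
time: 7.0
tool_pos: [531.0, 26.4, 165.3]
ee_rot: [0.001, -3.125, 0.011]
contact_force: [-20.0, -9.8, 12.2]
finger_gap: 0.2
```

Firm stop: 15 N more moved it 1 mm. I'll retreat, rise and look at the hook and key from above.

Emit:
play_rows([
  {"claw": 0,"offset": [2.0,-1,0],"twist": 0},
  {"claw": 0,"offset": [3,-2,-3],"twist": 0},
  {"claw": 0,"offset": [3,-2,-9],"twist": 0},
  {"claw": 0.35,"offset": [-2,-4,-11],"twist": 0},
  {"claw": 0.35,"offset": [-7,-7,-11],"twist": 0},
  {"claw": 0.35,"offset": [-12,-9,-11],"twist": 0},
  {"claw": 0.35,"offset": [-12,-9,-11],"twist": 0},
  {"claw": 0.35,"offset": [-12,-9,-11],"twist": 0},
  {"claw": 0.35,"offset": [-12,-9,-11],"twist": 0},
])

```text
time: 8.12
tool_pos: [658.2, -59.2, 277.6]
ee_rot: [-0.006, 3.14, 0.0]
contact_force: [0.3, 0.5, 1.0]
finger_gap: 29.7
```

```bash
python3 - <<'E'
from h import *
c=cam("wrist");b=manip.capture("wrist");cv2.imwrite("pics/w2.png",b[:,:,::-1]);off()
np.savez("c2.npz",*c)
E
```

```text
t 8.18 pos [658.2 -59.1 278. ] toolx deg -179.8 F [-0.1 -0.  -0.3]
```

View pics/w2.png

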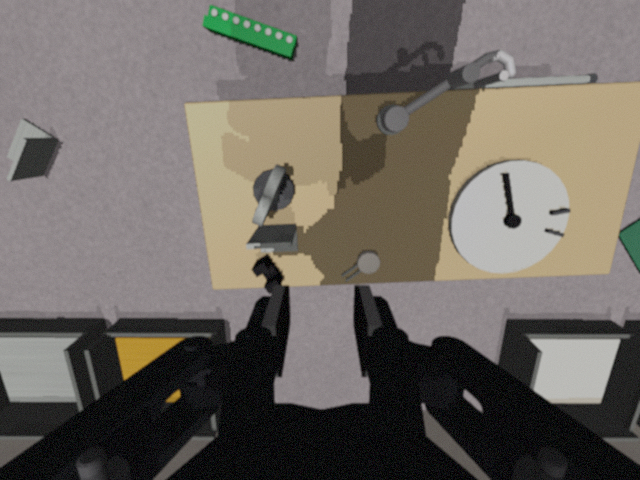

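The hook is home over the pin (w2 pixels 395,118 to 505,65). The key blade runs from about (282,168) to (263,220) beside the bracket at (272,237). I'll crop in on the key.

```bash
python3 - <<'E'
from h import *
b=cv2.imread("pics/w2.png")[150:270,230:330];cv2.imwrite("pics/w2c.png",cv2.resize(b,(500,600),interpolation=cv2.INTER_CUBIC))
E
```

```text
(no output)
```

View pics/w2c.png

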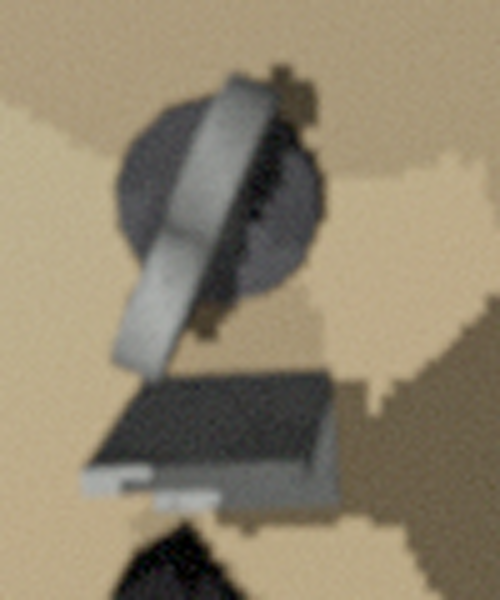

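```bash
python3 - <<'E'
from h import *
f=np.load("c2.npz");c=[f[k] for k in f.files];r=lambda u,v,z:ray("",(230+u/5,150+v/5),z,c)
print("boss",r(220,198,128))
for z in(151,160): 
    a=r(255,85,z);b=r(140,368,z);print(z,"mid",(a+b)/2,"len",np.linalg.norm(a-b),"ang",np.degrees(np.arctan2(*(a-b)[:2][::-1])))
print("notch mid z158",r(188,232,158))
print("bracket top",r(90,480,172),r(325,375,120))
E
```

```text
boss [625.43514058 -98.11183378 128.        ]
151 mid [626.4728934  -98.59973477 151.        ] len 46.42967077158617 ang 155.9986025947585
160 mid [624.82838233 -97.18936452 160.        ] len 44.73883673852255 ang 155.9986025947585
notch mid z158 [625.47293775 -98.67377714 158.        ]
bracket top [ 658.55047564 -111.93762395  172.        ] [657.12738332 -82.40978014 120.        ]
```

```bash
python3 - <<'E'
from h import *
print(manip.observe()["joints"].round(3)); off((625.7,-98.3,200),(625.7,-98.3,164))
E
```

```text
[-0.09   0.576  0.572  1.565  0.    -0.093]
t 8.18 pos [658.2 -59.1 278. ] toolx deg -179.8 F [-0.1 -0.  -0.3]
(625.7, -98.3, 200) [ 3.28 -3.9   7.79]
(625.7, -98.3, 164) [ 3.28 -3.9  11.39]
```

Joint 6 increases clockwise, so I'll grip the blade centred, starting from the far end of the wrist range (twist -156°).

Emit:
play_rows([
  {"claw": 0.25,"offset": [1.5,-2,1],"twist": -10.5},
  {"claw": 0.25,"offset": [3.3,-3.9,2],"twist": -21},
  {"claw": 0.25,"offset": [3.3,-3.9,3],"twist": -31.5},
  {"claw": 0.25,"offset": [3.3,-3.9,4],"twist": -42},
  {"claw": 0.25,"offset": [3.3,-3.9,5],"twist": -52.5},
  {"claw": 0.25,"offset": [3.3,-3.9,6],"twist": -63},
  {"claw": 0.25,"offset": [3.3,-3.9,6.5],"twist": -73.5},
  {"claw": 0.25,"offset": [3.3,-3.9,6.5],"twist": -84},
  {"claw": 0.25,"offset": [3.3,-3.9,6.5],"twist": -94.5},
  {"claw": 0.25,"offset": [3.3,-3.9,6.5],"twist": -105},
  {"claw": 0.25,"offset": [3.3,-3.9,6.5],"twist": -115.5},
  {"claw": 0.25,"offset": [3.3,-3.9,6.5],"twist": -126},
  {"claw": 0.25,"offset": [3.3,-3.9,6.5],"twist": -136.5},
  {"claw": 0.25,"offset": [3.3,-3.9,6.5],"twist": -147},
  {"claw": 0.25,"offset": [3.3,-3.9,6.5],"twist": -156},
  {"claw": 0.25,"offset": [3.3,-3.9,6.5],"twist": -156},
  {"claw": 0.25,"offset": [3.3,-3.9,6.5],"twist": -156},
  {"claw": 0.25,"offset": [3.3,-3.9,6.5],"twist": -156},
], squeeze=60)

```text
time: 10.42
tool_pos: [626.0, -98.8, 211.7]
ee_rot: [-3.074, 0.65, -0.001]
contact_force: [-0.8, -0.9, 0.2]
finger_gap: 21.3
```

```bash
python3 - <<'E'
from h import *
print(manip.observe()["joints"].round(3)); off((625.7,-98.3,164))
E
```

```text
[-0.157  0.528  0.323  1.365  0.    -2.881]
t 10.43 pos [626.  -98.8 211.7] toolx deg -23.9 F [-0.8 -0.9  0.2]
(625.7, -98.3, 164) [-0.05 -0.03  4.77]
```

Right on. I'll descend in steps and grip.

Emit:
play_rows([
  {"claw": 0.25,"offset": [0,0,2],"twist": 0},
  {"claw": 0.25,"offset": [0,0,3.5],"twist": 0},
  {"claw": 0.25,"offset": [0,0,4.7],"twist": 0},
  {"claw": 0.25,"offset": [0,0,4.7],"twist": 0},
  {"claw": 0,"offset": [0,0,4.7],"twist": 0},
  {"claw": 0,"offset": [0,0,4.7],"twist": 0},
  {"claw": 0,"offset": [0,0,4.7],"twist": 0},
  {"claw": 0,"offset": [0,0,4.7],"twist": 0},
])

```text
time: 11.42
tool_pos: [626.4, -98.5, 164.6]
ee_rot: [-3.073, 0.648, -0.001]
contact_force: [1.0, 1.9, -2.5]
finger_gap: 6.7
```

Emit:
play_rows([
  {"claw": 0,"offset": [0,0,0],"twist": 8},
  {"claw": 0,"offset": [0,0,0],"twist": 16},
  {"claw": 0,"offset": [0,0,0],"twist": 24},
  {"claw": 0,"offset": [0,0,0],"twist": 32},
  {"claw": 0,"offset": [0,0,0],"twist": 40},
  {"claw": 0,"offset": [0,0,0],"twist": 48},
  {"claw": 0,"offset": [0,0,0],"twist": 56},
])

```text
time: 12.3
tool_pos: [626.3, -98.6, 164.6]
ee_rot: [-2.405, 2.02, -0.0]
contact_force: [0.8, 2.4, -0.3]
finger_gap: 6.4
```

```bash
python3 - <<'E'
from h import *
s=manip.observe();print(s["ft_torque"],s["finger_gap"]);off()
E
```

```text
[ 0.52744048 -0.09181091  0.22744347] 6.388779189493007
t 12.3 pos [626.3 -98.6 164.6] toolx deg -80.0 F [ 0.8  2.4 -0.3]
```

Torque about 0.2 N m with small forces: the key turns and the fingers clear the bracket. I'll continue.

Emit:
play_rows([
  {"claw": 0,"offset": [0,0,0],"twist": 8},
  {"claw": 0,"offset": [0,0,0],"twist": 16},
  {"claw": 0,"offset": [0,0,0],"twist": 24},
  {"claw": 0,"offset": [0,0,0],"twist": 32},
  {"claw": 0,"offset": [0,0,0],"twist": 40},
  {"claw": 0,"offset": [0,0,0],"twist": 48},
  {"claw": 0,"offset": [0,0,0],"twist": 56},
  {"claw": 0,"offset": [0,0,0],"twist": 64},
  {"claw": 0,"offset": [0,0,0],"twist": 72},
  {"claw": 0,"offset": [0,0,0],"twist": 80},
  {"claw": 0,"offset": [0,0,0],"twist": 88},
  {"claw": 0,"offset": [0,0,0],"twist": 96},
  {"claw": 0,"offset": [0,0,0],"twist": 104},
  {"claw": 0,"offset": [0,0,0],"twist": 112},
  {"claw": 0,"offset": [0,0,0],"twist": 120},
])

```text
time: 14.18
tool_pos: [626.2, -98.4, 164.6]
ee_rot: [0.546, 3.094, 0.001]
contact_force: [0.1, 2.3, -1.8]
finger_gap: 6.8
```

Emit:
play_rows([
  {"claw": 0,"offset": [0,0,0],"twist": 8},
  {"claw": 0,"offset": [0,0,0],"twist": 16},
  {"claw": 0,"offset": [0,0,0],"twist": 24},
  {"claw": 0,"offset": [0,0,0],"twist": 32},
  {"claw": 0,"offset": [0,0,0],"twist": 40},
  {"claw": 0,"offset": [0,0,0],"twist": 48},
  {"claw": 0,"offset": [0,0,0],"twist": 56},
  {"claw": 0,"offset": [0,0,0],"twist": 64},
  {"claw": 0,"offset": [0,0,0],"twist": 72},
  {"claw": 0,"offset": [0,0,0],"twist": 80},
  {"claw": 0,"offset": [0,0,0],"twist": 88},
  {"claw": 0,"offset": [0,0,0],"twist": 96},
  {"claw": 0,"offset": [0,0,0],"twist": 104},
  {"claw": 0,"offset": [0,0,0],"twist": 112},
  {"claw": 0,"offset": [0,0,0],"twist": 120},
  {"claw": 0,"offset": [0,0,0],"twist": 124},
  {"claw": 0,"offset": [0,0,0],"twist": 124},
])

```text
time: 16.3
tool_pos: [626.4, -98.4, 164.5]
ee_rot: [-2.985, -0.977, -0.001]
contact_force: [0.8, 2.7, -1.2]
finger_gap: 6.6
```

```bash
python3 - <<'E'
from h import *
s=manip.observe();print(s["ft_torque"],s["finger_gap"],s["joints"].round(3));off()
a=manip.capture("side");cv2.imwrite("pics/s4.png",cv2.resize(a[185:335,290:450,::-1],(640,600),interpolation=2))
E
```

```text
[ 0.69994671 -0.18216142 -0.07906379] 6.635293559029679 [-1.560e-01  5.530e-01  2.390e-01  1.257e+00  1.000e-03  2.353e+00]
t 16.3 pos [626.4 -98.4 164.5] toolx deg 36.2 F [ 0.8  2.7 -1.2]
```

Emit:
play_rows([
  {"claw": 0.25,"offset": [0,0,0],"twist": 0},
  {"claw": 0.25,"offset": [0,0,0],"twist": 0},
  {"claw": 0.25,"offset": [0,0,0],"twist": 0},
  {"claw": 0.25,"offset": [0,0,-2.5],"twist": 0},
  {"claw": 0.25,"offset": [0,0,-4.7],"twist": -10},
  {"claw": 0.25,"offset": [0,0,-4.7],"twist": -20},
  {"claw": 0.25,"offset": [0,0,-4.7],"twist": -30},
  {"claw": 0.25,"offset": [0,0,-4.7],"twist": -40},
  {"claw": 0.25,"offset": [0,0,-4.7],"twist": -50},
  {"claw": 0.25,"offset": [0,0,-4.7],"twist": -60},
  {"claw": 0.25,"offset": [0,0,-4.7],"twist": -70},
  {"claw": 0.25,"offset": [0,0,-4.7],"twist": -80},
  {"claw": 0.25,"offset": [0,0,-4.7],"twist": -90},
])

```text
time: 17.98
tool_pos: [626.0, -99.3, 211.4]
ee_rot: [1.414, 2.805, -0.001]
contact_force: [0.3, -0.3, 0.2]
finger_gap: 21.8
```

Emit:
play_rows([
  {"claw": 0.25,"offset": [0,0,0],"twist": -10},
  {"claw": 0.25,"offset": [0,0,0],"twist": -20},
  {"claw": 0.25,"offset": [0,0,0],"twist": -30},
  {"claw": 0.25,"offset": [0,0,0],"twist": -40},
  {"claw": 0.25,"offset": [0,0,0],"twist": -50},
  {"claw": 0.25,"offset": [0,0,0],"twist": -60},
  {"claw": 0.25,"offset": [0,0,0],"twist": -70},
  {"claw": 0.25,"offset": [0,0,0],"twist": -80},
  {"claw": 0.25,"offset": [0,0,0],"twist": -90},
  {"claw": 0.25,"offset": [0,0,0],"twist": -90},
  {"claw": 0.25,"offset": [0,0,0],"twist": -90},
])

```text
time: 19.35
tool_pos: [626.1, -99.1, 211.4]
ee_rot: [-0.971, 2.988, -0.0]
contact_force: [-1.0, 0.3, 0.2]
finger_gap: 21.5
```

```bash
python3 - <<'E'
from h import *
a=manip.capture("scene");c=cam("scene");np.save("sc5.npy",a)
off((625.7,-98.3,164.5))
d=np.array([649,97]);g=a.max(2)
im=a[270:320,310:380];cv2.imwrite("pics/s5.png",cv2.resize(im[...,::-1],(700,500),interpolation=2))
# dark pixels on the dial plane, polar
for n,z in(("scene",132),("side",132)):
    q=manip.capture(n) if n=="side" else a;c=cam(n);R=[]
    for y in range(190,320):
        for x in range(300,420):
            if q[y,x].max()<70:
                p=ray(n,(x,y),z,c)[:2]-d;r=np.hypot(*p)
                if 12<r<46:R.append((np.degrees(np.arctan2(p[1],p[0])),r))
    R=np.array(R);h=np.histogram(R[:,0]%360,bins=range(0,361,10));print(n,[(int(e),int(k),int(R[(R[:,0]%360)//10==e//10,1].mean())) for k,e in zip(h[0],h[1]) if k])
E
```

```text
t 19.4 pos [626.1 -99.1 211.4] toolx deg -143.9 F [-0.  -0.4 -0.2]
(625.7, -98.3, 164.5) [-0.01  0.09  4.69]Traceback (most recent call last):
  File "<stdin>", line 14, in <module>
IndexError: too many indices for array: array is 1-dimensional, but 2 were indexed
```

```bash
cat > ptr.py <<'E'
from h import *
def ptr(n,q,d=np.array([649,97.])):
    c=cam(n);G=np.arange(0,360,2);P=[]
    # mean brightness along radial line 14..36 mm on the pointer's plane
    for g in G:
        X=[(*(d+r*np.array([np.cos(np.radians(g)),np.sin(np.radians(g))])),132) for r in range(14,37,2)]
        uv=proj(n,X,c).astype(np.float32);P.append(cv2.remap(q.max(2),uv[:,0],uv[:,1],cv2.INTER_LINEAR).mean())
    P=np.array(P);i=P.argmin();print(n,"pointer world deg",G[i],"dark",P[i].round(),"median",np.median(P).round(),"key to go rad",round(np.radians((G[i]-92+90)%360-90)*5,2))
E
python3 - <<'E'
from ptr import *
ptr("scene",np.load("sc5.npy"));ptr("side",manip.capture("side"))
b=lambda f:cv2.imread(f)
ptr("side",b("pics/side.png"));ptr("scene",b("pics/scene.png"))
E
```

```text
scene pointer world deg 142 dark 96.0 median 201.0 key to go rad 4.36
side pointer world deg 354 dark 12.0 median 21.0 key to go rad 22.86
side pointer world deg 202 dark 20.0 median 237.0 key to go rad 9.6
scene pointer world deg 200 dark 95.0 median 188.0 key to go rad 9.42
```

The pointer is at 142°, so 4.3 rad remain. That agrees with the 5.24 rad turned so far. Now the second stroke.

Emit:
play_rows([
  {"claw": 0.25,"offset": [0,0.1,2],"twist": 0},
  {"claw": 0.25,"offset": [0,0.1,3.5],"twist": 0},
  {"claw": 0.25,"offset": [0,0.1,4.7],"twist": 0},
  {"claw": 0.25,"offset": [0,0.1,4.7],"twist": 0},
  {"claw": 0,"offset": [0,0.1,4.7],"twist": 0},
  {"claw": 0,"offset": [0,0.1,4.7],"twist": 0},
  {"claw": 0,"offset": [0,0.1,4.7],"twist": 0},
  {"claw": 0,"offset": [0,0.1,4.7],"twist": 0},
  {"claw": 0,"offset": [0,0.1,4.7],"twist": 8},
  {"claw": 0,"offset": [0,0.1,4.7],"twist": 16},
  {"claw": 0,"offset": [0,0.1,4.7],"twist": 24},
  {"claw": 0,"offset": [0,0.1,4.7],"twist": 32},
  {"claw": 0,"offset": [0,0.1,4.7],"twist": 40},
  {"claw": 0,"offset": [0,0.1,4.7],"twist": 48},
  {"claw": 0,"offset": [0,0.1,4.7],"twist": 56},
  {"claw": 0,"offset": [0,0.1,4.7],"twist": 64},
  {"claw": 0,"offset": [0,0.1,4.7],"twist": 72},
])

```text
time: 21.58
tool_pos: [625.9, -98.1, 164.6]
ee_rot: [0.972, 2.986, 0.0]
contact_force: [1.4, -1.1, -1.8]
finger_gap: 6.6
```

Emit:
play_rows([
  {"claw": 0,"offset": [0,0,0],"twist": 8},
  {"claw": 0,"offset": [0,0,0],"twist": 16},
  {"claw": 0,"offset": [0,0,0],"twist": 24},
  {"claw": 0,"offset": [0,0,0],"twist": 32},
  {"claw": 0,"offset": [0,0,0],"twist": 40},
  {"claw": 0,"offset": [0,0,0],"twist": 48},
  {"claw": 0,"offset": [0,0,0],"twist": 56},
  {"claw": 0,"offset": [0,0,0],"twist": 64},
  {"claw": 0,"offset": [0,0,0],"twist": 72},
  {"claw": 0,"offset": [0,0,0],"twist": 80},
  {"claw": 0,"offset": [0,0,0],"twist": 88},
  {"claw": 0,"offset": [0,0,0],"twist": 96},
  {"claw": 0,"offset": [0,0,0],"twist": 104},
  {"claw": 0,"offset": [0,0,0],"twist": 108},
  {"claw": 0,"offset": [0,0,0],"twist": 108},
])

```text
time: 23.45
tool_pos: [626.5, -98.1, 164.6]
ee_rot: [2.985, 0.976, 0.003]
contact_force: [3.5, -1.5, -3.3]
finger_gap: 6.6
```

```bash
python3 - <<'E'
from ptr import *
print(manip.observe()["joints"].round(2));off();ptr("scene",manip.capture("scene"))
E
```

```text
[-0.16  0.55  0.24  1.25  0.    2.35]
t 23.45 pos [626.5 -98.1 164.6] toolx deg 36.2 F [ 3.5 -1.5 -3.3]
scene pointer world deg 104 dark 92.0 median 202.0 key to go rad 1.05
```

About 1.1 rad is left. I'll release and set up a third, short stroke of 62°.

Emit:
play_rows([
  {"claw": 0.25,"offset": [0,0,0],"twist": 0},
  {"claw": 0.25,"offset": [0,0,0],"twist": 0},
  {"claw": 0.25,"offset": [0,0,0],"twist": 0},
  {"claw": 0.25,"offset": [0,0,-2.5],"twist": 0},
  {"claw": 0.25,"offset": [0,0,-4.7],"twist": -10},
  {"claw": 0.25,"offset": [0,0,-4.7],"twist": -20},
  {"claw": 0.25,"offset": [0,0,-4.7],"twist": -30},
  {"claw": 0.25,"offset": [0,0,-4.7],"twist": -40},
  {"claw": 0.25,"offset": [0,0,-4.7],"twist": -50},
  {"claw": 0.25,"offset": [0,0,-4.7],"twist": -60},
  {"claw": 0.25,"offset": [0,0,-4.7],"twist": -70},
  {"claw": 0.25,"offset": [0,0,-4.7],"twist": -80},
  {"claw": 0.25,"offset": [0,0,-4.7],"twist": -90},
])

```text
time: 25.12
tool_pos: [625.3, -98.0, 211.5]
ee_rot: [-1.414, -2.805, -0.0]
contact_force: [0.9, -0.3, -0.7]
finger_gap: 21.4
```

Emit:
play_rows([
  {"claw": 0.25,"offset": [0,0,0],"twist": -10},
  {"claw": 0.25,"offset": [0,0,0],"twist": -20},
  {"claw": 0.25,"offset": [0,0,0],"twist": -30},
  {"claw": 0.25,"offset": [0,0,0],"twist": -40},
  {"claw": 0.25,"offset": [0,0,0],"twist": -50},
  {"claw": 0.25,"offset": [0,0,0],"twist": -60},
  {"claw": 0.25,"offset": [0,0,0],"twist": -70},
  {"claw": 0.25,"offset": [0,0,0],"twist": -80},
  {"claw": 0.25,"offset": [0,0,0],"twist": -90},
  {"claw": 0.25,"offset": [0,0,0],"twist": -90},
  {"claw": 0.25,"offset": [0,0,0],"twist": -90},
])

```text
time: 26.5
tool_pos: [625.4, -98.1, 211.4]
ee_rot: [0.972, -2.987, -0.0]
contact_force: [-0.1, -0.0, -0.2]
finger_gap: 21.3
```

Emit:
play_rows([
  {"claw": 0.25,"offset": [0,0,2],"twist": 0},
  {"claw": 0.25,"offset": [0,0,3.5],"twist": 0},
  {"claw": 0.25,"offset": [0,0,4.7],"twist": 0},
  {"claw": 0.25,"offset": [0,0,4.7],"twist": 0},
  {"claw": 0,"offset": [0,0,4.7],"twist": 0},
  {"claw": 0,"offset": [0,0,4.7],"twist": 0},
  {"claw": 0,"offset": [0,0,4.7],"twist": 0},
  {"claw": 0,"offset": [0,0,4.7],"twist": 0},
  {"claw": 0,"offset": [0,0,4.7],"twist": 8},
  {"claw": 0,"offset": [0,0,4.7],"twist": 16},
  {"claw": 0,"offset": [0,0,4.7],"twist": 24},
  {"claw": 0,"offset": [0,0,4.7],"twist": 32},
  {"claw": 0,"offset": [0,0,4.7],"twist": 40},
  {"claw": 0,"offset": [0,0,4.7],"twist": 48},
  {"claw": 0,"offset": [0,0,4.7],"twist": 56},
  {"claw": 0,"offset": [0,0,4.7],"twist": 62},
  {"claw": 0,"offset": [0,0,4.7],"twist": 62},
  {"claw": 0,"offset": [0,0,4.7],"twist": 62},
])

```text
time: 28.75
tool_pos: [625.9, -98.2, 164.6]
ee_rot: [0.7, 3.062, 0.0]
contact_force: [2.7, -1.3, -0.8]
finger_gap: 6.5
```

```bash
python3 - <<'E'
from ptr import *
off();ptr("scene",manip.capture("scene"))
E
```

```text
t 28.75 pos [625.9 -98.2 164.6] toolx deg 154.2 F [ 2.7 -1.3 -0.8]
scene pointer world deg 90 dark 74.0 median 201.0 key to go rad -0.17
```

Pointer is at 90°, mid-ribs. I'll release, lift, back away and check.

Emit:
play_rows([
  {"claw": 0.25,"offset": [0,0,0],"twist": 0},
  {"claw": 0.25,"offset": [0,0,0],"twist": 0},
  {"claw": 0.25,"offset": [0,0,0],"twist": 0},
  {"claw": 0.25,"offset": [0,0,-3],"twist": 0},
  {"claw": 0.25,"offset": [0,0,-6],"twist": 0},
  {"claw": 0.25,"offset": [-3,0,-10],"twist": 8},
  {"claw": 0.25,"offset": [-3,3,-12],"twist": -8},
  {"claw": 0.25,"offset": [-3,3,-12],"twist": -18},
  {"claw": 0.25,"offset": [-3,3,-12],"twist": -24},
  {"claw": 0.25,"offset": [-3,3,-12],"twist": -24},
  {"claw": 0.25,"offset": [-3,3,-12],"twist": -24},
])

```text
time: 30.18
tool_pos: [665.5, -84.2, 284.3]
ee_rot: [-0.054, -3.141, -0.0]
contact_force: [-0.1, -0.5, 0.8]
finger_gap: 21.1
```

```bash
python3 - <<'E'
from ptr import *
off();ptr("scene",manip.capture("scene"));c=cam("wrist");w=manip.capture("wrist");ptr("wrist",w);cv2.imwrite("pics/w6.png",w[...,::-1])
E
```

```text
t 30.18 pos [665.5 -84.2 284.3] toolx deg 178.0 F [-0.1 -0.5  0.8]
scene pointer world deg 90 dark 75.0 median 203.0 key to go rad -0.17
wrist pointer world deg 88 dark 30.0 median 186.0 key to go rad -0.35
```

View pics/w6.png

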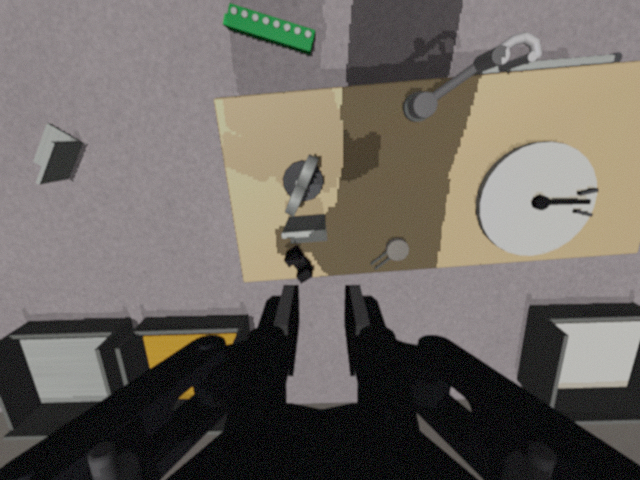

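The pointer (590,201) lies midway between the ribs (588,190) and (583,212). The hook is over the pin, the door is flush and the loose parts in view haven't visibly moved. Handing in.

```bash
python3 -c "
from station import manip
print(manip.job_done())"
```

```text
the job is handed in; nothing more can be done
None
```

I pushed the door shut, swung the hook home over the pin, then wound the key. The winding took three gripped strokes of 300°, 180° and 62°, with a lift and regrip between them. I handed the job in at about 30 s; `job_done` reports no verdict.

**Last checks**
- **Pointer:** it stands visibly midway between the ribs. The ray estimates put it at 90° from the scene camera and 88° from the wrist camera. The rib middle is about 92°, so the key is 0.2 to 0.35 rad past centre, inside its ±0.65 rad window.
- **Door and hook:** both were pressed against firm stops, and the last wrist view shows the door flush and the hook over the pin.
- **Loose parts:** the strip, L-bracket, sensor and varistor showed no visible shift in the wrist view. The board and screwdriver were not in that last view, but the arm only passed well above the screwdriver and did not go near the board.
- **Robot:** it is clear of everything, with the tool at z 284 mm and about 0 N on it.

One pointer reading from the side camera, after the first stroke, was invalid: it came out dark at every angle, probably because the arm was in the way. I ignored it; the scene camera agreed with the angle turned.

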